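# Slide rack off its hook and onto the warmer

### The arm

A 6-joint arm with a two-finger parallel gripper is mounted at the origin on the work surface. World frame = base frame: x ahead of the robot, y to its left, z up, the work surface at z = 0. Lengths are in mm, angles in rad, forces in N, time in s.
With the tool pointing down it reaches from about 300 to 1000 mm from the base axis. Payload 5.1 kg.
Tool frame: the origin (TCP) lies between the finger pads, 19 mm behind the fingertips; this is the grasp point; z points along the fingers, y is the line along which they close (so a half turn about z gives the same grasp; the last joint's range is limited). The gripper opens to 95 mm and grips with 3 to 60 N. Pads are 20 mm wide; open, the fingers measure 119 mm over their backs; the gripper's body (75 mm by 180 mm) begins 59 mm behind the grasp point.
Start: joints at [-1.411, 0.124, 1.65, -0, 1.367, -0.083], TCP at [156.242, -630.931, 233.456] pointing down, gripper open.
Joint ranges: [-2.61, 2.61], [-1.02, 2.33], [0.03, 2.71], [-1.35, 4.49], [0.32, 2.68], [-2.91, 2.91]. Speed limits (rad/s): [2.57, 2.57, 3.14, 3.14, 3.14, 3.14].

### API

Orientations are given as a 3x3 rotation matrix whose columns are the frame's x, y, z axes.
In Python, from bench import robot gives the robot as it stands.
- The arm moves only by the shell command python3 -m crank 'ROWS'. ROWS is JSON, a list of rows, each an object of numbers: "wx", "wy", "wz": the turn, a rotation vector about the tool's x, y, z in rad; "dx", "dy", "dz": the shift along the tool's x, y, z in m; "claw": the opening, from 0 (shut) to 1 (fully open). A call has 1 to 8 rows; each row shifts and turns the commanded pose from where the row before left it, along the tool's axes as they then stand; what a row does not reach is not made up. A row lasts 1/8 s, in which the tool goes at most 62.5 mm and 10.7 degrees, less where a joint would pass 70% of its speed; a pose out of reach is approached as far as the arm can. A call with a gripper value outside its range is refused whole. The fingers move at their own pace and stop on an object; the grip force is fixed at half the most. Time passes only in rows, so rows that do not move let the fingers close. It gives the time, the measured TCP pose, the force, the opening and the grip force at its end, in the units of the state.
- robot.state(): the state, without advancing time (a new reading comes with each control period).
- robot.snapshot(name): name is "scene" or "top"; returns a dict with "color" (384x512x3 uint8, red, green, blue), "depth" (384x512 float32, mm along the optical axis (not along the pixel's ray), 0 where there is no reading), "fovy" (degrees; the focal length in pixels is half the picture's height over the tangent of half this angle, whatever the lens; pixels are square), "cx", "cy" (the principal point, pixels), "extrinsics" (4x4, takes a point from world to camera coordinates). Camera axes: x right, y down, z forward; pixel columns grow to the right and rows downward; lengths in mm; the calibration is good to about 2 mm. A picture is of the moment at which its call begins.
- robot.finish_job(): hands the job in; it is judged then, once.
The state is a dict: "t": time; "joints": joint angles; "qvel": joint speeds; "joint_torque": joint torques, N m; "ee_pos": TCP position; "tcp_rot": TCP orientation; "ft_force": force on the tool from outside, world axes, zero at the start; "torque": the same for the moment, N m; "width": opening from 0.0 (shut) to 1.0 (fully open); "grip_force": force on a finger pad.
Only numpy, scipy, OpenCV 4.12 (cv2) and the standard library are available. Lean on these libraries where they do the work, as an engineer would, in place of code of your own. Each camera call takes 0.05 s, during which the arm holds its last target. There are 200 camera calls.

### The job

The stained microscope slides have drained: lift the white slide rack up off its hook and set it down, without dropping it, upright in the middle of the slide warmer's dark grey heating plate. Once the rack is standing there and let go, push the warmer's switch lever all the way over, away from the robot, to turn it on. Leave the empty blue rack hanging on its hook and do not disturb anything else on the bench.

Things in the scene. Friction and masses are not known exactly. Their poses are not given: they have to be found in the camera images.
- slide_rack: white rack with glass slides, loose, 0.24 kg. Origin: centre of its underside, z up. Tray 86 (x) x 100 (y) x 30 mm high, slides to 32 mm; from the middle of its y ends thin uprights (at y = +-48) carry a steel bar, 8 mm diameter, along y, axis 100 mm above the underside; on the bar's middle an orange grip 22 x 22 mm, 104 to 159 mm up. Hangs by the bar, underside 30 mm over the bench
- slide_rack_bar (a point): centre of the white rack's bar (on its axis), 100 mm above the underside
- slide_rack_grip (a point): point in the orange grip of the white rack, 140 mm above the underside, 19 mm below the grip's top: good TCP place for a grasp from above, closing along the rack's y (or x)
- blue_rack: same rack in blue, empty; it stays hanging on the other hook stand. Origin: centre of its underside
- blue_rack_bar (a point): centre of the blue rack's bar
- stand_a: fixed hook stand with the white rack. Origin on the bench under the seat; x points to the post (10 mm diameter, at x = 82 mm, 140 mm high). Its 10 mm rod slopes down to the seat, under the rack's bar, and up to a free tip at x = -23 mm, top 145 mm high, 19 mm above the bar's underside. To unhook: raise the rack 25 to 40 mm (not over 55), then draw it 50 mm or more along -x.
- stand_b: the same hook stand, holding the blue rack
- stand_a_seat (a point): where the axis of a hanging bar lies in stand a's hook, 130 mm above the bench
- stand_b_seat (a point): the same for stand b
- warmer: fixed white slide warmer, 200 (x) x 290 (y) x 40 mm, origin at the centre of its underside on the bench; dark grey square plate 160 x 160 mm, centred at y = +50 mm, its top 45 mm above the bench; the switch stands at y = -100 mm
- plate (a point): centre of the heating plate's top face, 45 mm above the bench; axes as the warmer's
- switch (a joint): angle of the warmer's red switch lever: 0 = off, leaning 0.5 rad towards the warmer's -x side (the robot's side); 1.0 = fully on, leaning 0.5 rad to +x. Stiff: it stays where it is left. Hinge along the warmer's y. Pushed at its tip along the warmer's +x
- switch_tip (a point): centre of the red ball (26 mm diameter) at the end of the lever's rod; 65 mm from the hinge, which lies 63 mm above the bench at the warmer's x = 0, y = -100 mm; so the ball goes from x = -31 to +31 mm, 120 to 128 mm above the bench
- amber_bottle: amber glass reagent bottle, 70 dia x 150 high mm, loose bystander; origin at the centre of its underside
- white_jar: white jar with a red cap, 80 dia x 90 high mm, loose bystander; origin at the centre of its underside
- green_bottle: green plastic bottle, 64 dia x 140 high mm, loose bystander; origin at the centre of its underside
- beaker: clear glass beaker, 80 dia x 100 high mm, loose bystander; origin at the centre of its underside
- dishes: stack of three petri dishes, 88 dia x 39 high mm, loose bystander; origin at the centre of its underside
- slide_box: low blue and white slide box, 90 x 172 x 34 mm, loose bystander; origin at the centre of its underside
Mind the look-alikes: they are no part of the job. Leave any brown look-alike of the stand_a alone.

How it is judged:
By the outcome, as a careful person would: the job done as asked, in the order asked, and still so for the second after the job is handed in, with the robot touching nothing.
It also fails if it takes over 62 s, if anything falls off the work surface, if the arm or the gripper's body presses on something with over 40 N, if the wrist force passes 120 N, or if a joint passes its speed limit or range.

## Working session

There is one attempt and no reset: what is moved stays moved. The work goes in short steps, Python scripts to look and compute and a shell command to move; the robot and the scene stay as the last step left them, time stands still between calls to the robot, and variables do not carry over. Pictures are saved under pics/ and viewed, at most 10 in all, crops included, and the job is handed in when it is done.

```bash
mkdir -p pics; cat > h.py <<'E'
import numpy as np,cv2
from bench import robot
def snap(n,f=None):
    s=robot.snapshot(n)
    if f: cv2.imwrite('pics/'+f,s['color'][:,:,::-1])
    np.savez('/tmp/'+n+'.npz',**s)
    return s
def world(s):
    h,w=s['depth'].shape; f=h/2/np.tan(np.radians(s['fovy'])/2)
    v,u=np.mgrid[:h,:w]; d=s['depth']
    P=np.stack([(u-s['cx'])/f*d,(v-s['cy'])/f*d,d],-1)
    E=np.array(s['extrinsics']); return (P-E[:3,3])@E[:3,:3]
E
python3 - <<'E'
from h import *
for n in('scene','top'):
    s=snap(n,n+'0.png');E=np.array(s['extrinsics']);print(n,s['fovy'],-E[:3,:3].T@E[:3,3],E[:3,:3].round(2).tolist(),(s['depth']>0).mean())
print(robot.state())
E
```

```text
scene 42.86797487784718 [ 947.68391902  860.01982161 1417.63266339] [[-0.87, 0.49, -0.01], [0.41, 0.72, -0.55], [-0.26, -0.48, -0.84]] 0.9959259033203125
top 42.775001170710475 [ 331.71475706  106.61245059 1894.3604284 ] [[0.0, -1.0, -0.01], [-0.99, -0.0, -0.11], [0.11, 0.01, -0.99]] 0.9960734049479166
{'t': 0.1, 'joints': array([-1.41061907e+00,  1.24410436e-01,  1.65152607e+00, -8.93618869e-06,
        1.36753402e+00, -8.26114118e-02]), 'qvel': array([-0.00012877, -0.00254699, -0.00221546,  0.00176256, -0.00095843,
       -0.00095857]), 'joint_torque': array([ 4.90649054e-04, -4.18880796e+01, -3.61097503e+01,  7.76923844e-02,
        4.62027616e-02, -6.62019465e-05]), 'ee_pos': array([ 156.14069689, -630.39891897,  232.33574013]), 'tcp_rot': array([[ 9.70670913e-01,  2.40411906e-01, -3.08147644e-04],
       [ 2.40412059e-01, -9.70669156e-01,  1.85243537e-03],
       [ 1.46238104e-04, -1.87218754e-03, -9.99998237e-01]]), 'ft_force': array([-0.07238614, -1.02171248,  0.2476549 ]), 'torque': array([0.03348401, 0.03507067, 0.05416148]), 'grip_force': 0.0, 'width': 1.00133841981446}
```

View pics/scene0.png

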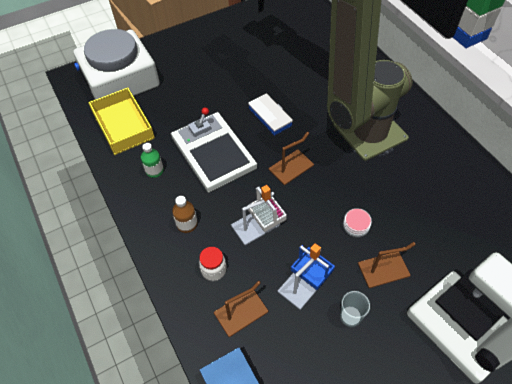

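View pics/top0.png

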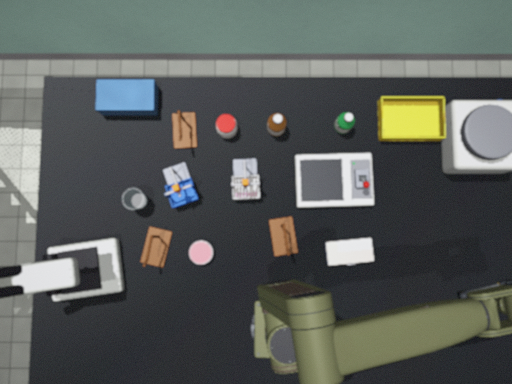

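Scene picture: candidates for the rack are the white rack on its grey stand (265,208) and the blue rack (313,267). For the stand there are the brown empty look-alikes (293,160), (240,305) and (387,262). For the warmer there are the white unit with the red lever (213,150) and a white device without a lever (475,320). By the description I choose the white rack at (265,208), top view (245,183), and the warmer at (213,150), top view (335,180).

```bash
python3 - <<'E'
from h import *
S={n:dict(np.load(f'/tmp/{n}.npz')) for n in('scene','top')}
W={n:world(S[n]) for n in S}
np.set_printoptions(precision=1,suppress=True)
for n,boxes in {'scene':{'whiteR':(225,180,295,245),'blueR':(275,240,340,305),'sw':(195,100,220,125)},'top':{'whiteR':(225,155,265,205),'blueR':(155,160,205,215),'sw':(355,170,375,195)}}.items():
    hsv=cv2.cvtColor(S[n]['color'],cv2.COLOR_RGB2HSV).astype(int);P=W[n];H,Sa,V=hsv[...,0],hsv[...,1],hsv[...,2]
    for k,(a,b,c,d) in boxes.items():
        m=np.zeros(H.shape,bool);m[b:d,a:c]=1
        if k=='sw': m&=((H<6)|(H>174))&(Sa>150)&(V>80)
        else: m&=(H>6)&(H<20)&(Sa>180)&(V>120)
        q=P[m];v,u=np.nonzero(m)
        print(n,k,m.sum(),(u.mean(),v.mean()),'med',np.median(q,0),'lo',np.percentile(q,5,0),'hi',np.percentile(q,95,0))
# heights around warmer & plate
P=W['top'];hsv=cv2.cvtColor(S['top']['color'],cv2.COLOR_RGB2HSV).astype(int)
m=np.zeros(P.shape[:2],bool);m[145:215,285:385]=1
z=P[...,2];V=hsv[...,2]
w=m&(z>25)&(z<60)
pl=w&(V<90);pl=cv2.morphologyEx(pl.astype(np.uint8),cv2.MORPH_OPEN,np.ones((5,5)))
nn,l,st,ce=cv2.connectedComponentsWithStats(pl);i=1+st[1:,4].argmax();pm=l==i
for k,mm in(('warmer',w),('plate',pm)):
    q=P[mm];r=cv2.minAreaRect(q[:,:2].astype(np.float32));print(k,mm.sum(),r,np.median(q,0),q.mean(0))
# rack tray / stand bases by height
for k,(a,b,c,d) in {'A':(222,150,268,208),'B':(155,155,207,215)}.items():
    m=np.zeros(P.shape[:2],bool);m[b:d,a:c]=1
    t=m&(z>40)&(z<75);bar=m&(z>112)&(z<150)
    for nm,mm in(('tray',t),('high',bar),('base',m&(z>3)&(z<20)&(hsv[...,2]>100))):
        q=P[mm];print(k,nm,len(q),q.mean(0),cv2.minAreaRect(q[:,:2].astype(np.float32)))
a=cv2.resize(S['scene']['color'][170:260,210:300,::-1],(540,540),interpolation=cv2.INTER_CUBIC)
cv2.imwrite('pics/crop.png',a)
E
```

```text
scene whiteR 91 (np.float64(265.8241758241758), np.float64(191.78021978021977)) med [535.4 145.3 184. ] lo [525.8 129.1 146.4] hi [544.3 149.8 192.2]
scene blueR 103 (np.float64(314.6116504854369), np.float64(250.59223300970874)) med [516.7 384.5 186.1] lo [504.2 373.8 146. ] hi [522.6 392.4 192. ]
scene sw 44 (np.float64(204.75), np.float64(110.4090909090909)) med [ 533.2 -298.3  125.8] lo [ 506.4 -417.     3.2] hi [ 542.3 -287.3  134.4]<stdin>:12: RuntimeWarning: Mean of empty slice.
  ret = ret.dtype.type(ret / rcount)
  return _methods._mean(a, axis=axis, dtype=dtype,
  ret = um.true_divide(
Traceback (most recent call last):
IndexError: index -1 is out of bounds for axis 0 with size 0
```

```bash
cat > m.py <<'E'
from h import *
S={n:dict(np.load(f'/tmp/{n}.npz')) for n in('scene','top')}
W={n:world(S[n]) for n in S}
np.set_printoptions(precision=1,suppress=True)
P=W['top'];hsv=cv2.cvtColor(S['top']['color'],cv2.COLOR_RGB2HSV).astype(int);H,Sa,V=hsv[...,0],hsv[...,1],hsv[...,2];z=P[...,2]
def box(a,b,c,d):
    m=np.zeros(z.shape,bool);m[b:d,a:c]=1;return m
def show(k,m,P=P):
    q=P[m];v,u=np.nonzero(m)
    if len(q)<3: print(k,'none');return
    r=cv2.minAreaRect(q[:,:2].astype(np.float32));print(k,len(q),'mean',q.mean(0),'lo',np.percentile(q,3,0),'hi',np.percentile(q,97,0),'rect',np.array([*r[0],*r[1],r[2]]))
show('ballT',box(355,170,375,195)&(z>105)&(z<145))
show('ballTred',box(355,170,375,195)&((H<8)|(H>172))&(Sa>110)&(z>60))
m=box(285,145,385,215);w=m&(z>25)&(z<60);show('warmer',w)
pl=cv2.morphologyEx((w&(V<90)).astype(np.uint8),cv2.MORPH_OPEN,np.ones((5,5)))
nn,l,st,ce=cv2.connectedComponentsWithStats(pl);show('plate',l==1+st[1:,4].argmax())
for k,b in {'A':(222,150,268,208),'B':(155,155,207,215)}.items():
    m=box(*b)
    show(k+'grip',m&(z>165));show(k+'bar',m&(z>112)&(z<150));show(k+'tray',m&(z>40)&(z<75));show(k+'base',m&(z>3)&(z<25)&(V>90))
E
python3 - <<'E'
from m import *
hs=cv2.cvtColor(S['scene']['color'],cv2.COLOR_RGB2HSV).astype(int)
Q=W['scene']
show('ballS',box(195,100,220,125)&((hs[...,0]<6)|(hs[...,0]>174))&(hs[...,1]>150)&(Q[...,2]>100),Q)
show('gripAtop_S',box(225,180,295,245)&(Q[...,2]>186),Q)
show('trayS',box(235,185,295,240)&(Q[...,2]>54)&(Q[...,2]<66),Q)
a=cv2.resize(S['scene']['color'][170:260,210:300,::-1],(540,540),interpolation=cv2.INTER_CUBIC)
b=cv2.resize(S['top']['color'][150:215,220:285,::-1],(240,240),interpolation=cv2.INTER_CUBIC)
c=np.zeros((540,790,3),np.uint8);c[:,:540]=a;c[:240,545:785]=b
cv2.imwrite('pics/crop.png',c)
E
```

```text
ballT 41 mean [ 530.1 -299.   129.8] lo [ 520.4 -310.   120. ] hi [ 542.  -289.7  139.7] rect [ 531.9 -300.2   21.1   25.5   82.2]
ballTred 29 mean [ 530.2 -298.4  130.8] lo [ 520.7 -305.8  121. ] hi [ 542.4 -291.3  139.5] rect [ 532.6 -298.3   24.1   15.     0. ]
warmer 3723 mean [ 555.7 -192.5   43.5] lo [ 462.3 -336.3   32.9] hi [651.7 -62.6  53.8] rect [ 558.3 -200.9  201.7  291.4    1.8]Traceback (most recent call last):
  File "<stdin>", line 1, in <module>
  File "m.py", line 16, in <module>
    nn,l,st,ce=cv2.connectedComponentsWithStats(pl);show('plate',l==1+st[1:,4].argmax())
                                                                      ~~~~~~~~~~~~~~~^^
ValueError: attempt to get argmax of an empty sequence
```

```bash
sed -i '/^pl=/d;/^nn,l/d' m.py; python3 - <<'E'
from m import *
print('Vplate',V[180,315:330:4],hsv[180,321], V[180,297:301])
vv=V.copy();k=box(285,145,385,215)
pm=box(290,150,350,210)&(V<(V[180,321]+60))&(z>25); pm=cv2.morphologyEx(pm.astype(np.uint8),cv2.MORPH_OPEN,np.ones((5,5)))>0
show('plate',pm)
hs=cv2.cvtColor(S['scene']['color'],cv2.COLOR_RGB2HSV).astype(int)
Q=W['scene']
show('ballS',box(195,100,220,125)&((hs[...,0]<6)|(hs[...,0]>174))&(hs[...,1]>150)&(Q[...,2]>100),Q)
show('gripAtop_S',box(225,180,295,245)&(Q[...,2]>186),Q)
show('trayS',box(235,185,295,240)&(Q[...,2]>54)&(Q[...,2]<66),Q)
a=cv2.resize(S['scene']['color'][170:260,210:300,::-1],(540,540),interpolation=cv2.INTER_CUBIC)
b=cv2.resize(S['top']['color'][150:215,220:285,::-1],(240,240),interpolation=cv2.INTER_CUBIC)
c=np.zeros((540,790,3),np.uint8);c[:,:540]=a;c[:240,545:785]=b
cv2.imwrite('pics/crop.png',c)
E
```

```text
ballT 41 mean [ 530.1 -299.   129.8] lo [ 520.4 -310.   120. ] hi [ 542.  -289.7  139.7] rect [ 531.9 -300.2   21.1   25.5   82.2]
ballTred 29 mean [ 530.2 -298.4  130.8] lo [ 520.7 -305.8  121. ] hi [ 542.4 -291.3  139.5] rect [ 532.6 -298.3   24.1   15.     0. ]
warmer 3723 mean [ 555.7 -192.5   43.5] lo [ 462.3 -336.3   32.9] hi [651.7 -62.6  53.8] rect [ 558.3 -200.9  201.7  291.4    1.8]
Agrip 55 mean [490.8 130.6 529.5] lo [331.7 106.6 178.7] hi [ 540.5  148.  1894.4] rect [436.  127.6 211.7  21.6   5.6]
Abar 117 mean [549.5 137.9 136.5] lo [507.   89.6 126. ] hi [611.4 184.  148. ] rect [549.3 149.5 103.6  89.8  33.1]
Atray 252 mean [523.6 135.8  55.4] lo [484.1  87.   40.7] hi [570.4 184.9  70.8] rect [545.9 136.7 127.3  98.3   1.2]
Abase 381 mean [604.1 143.5  10.6] lo [521.7  94.4   3.7] hi [643.5 191.8  20.7] rect [565.9 142.1 162.4 116.6   3.3]
Bgrip 55 mean [483.5 339.5 436. ] lo [331.7 106.6 171.7] hi [ 520.6  389.8 1894.4] rect [419.5 253.  340.3  26.   54.7]
Bbar 119 mean [528.6 385.5 135.3] lo [487.6 334.1 120.1] hi [584.9 423.2 147.2] rect [530.3 374.7  90.  103.7  79.6]
Btray 209 mean [503.8 378.6  53.8] lo [454.1 323.4  40.3] hi [559.8 433.6  69.5] rect [524.  385.1 126.4 101.1  19.9]
Bbase 342 mean [579.4 407.6  11.1] lo [509.2 361.6   4. ] hi [621.1 454.6  23. ] rect [544.7 405.4 153.6 122.2  22.5]
Vplate [112 107 108 108] [120  14 111] [225 236 233 209]
plate 1684 mean [ 555.  -148.1   56.1] lo [ 482.8 -223.3   37.2] hi [629.2 -75.9  55.9] rect [511.  -46.7 199.5 427.5  24.4]
ballS 41 mean [ 533.4 -297.4  126.4] lo [ 522.3 -312.2  115.1] hi [ 543.5 -286.3  134.7] rect [ 532.6 -299.7   22.6   26.3   17. ]
gripAtop_S 54 mean [633.8 312.3 485.2] lo [524.2 126.7 186.8] hi [ 947.7  860.  1417.6] rect [731.5 496.3 845.7  27.2  61.1]
trayS 335 mean [532.6 144.3  59.6] lo [486.7  89.3  54.5] hi [573.9 186.3  65.1] rect [551.3 138.6 133.2 107.3   3.3]
```

View pics/crop.png

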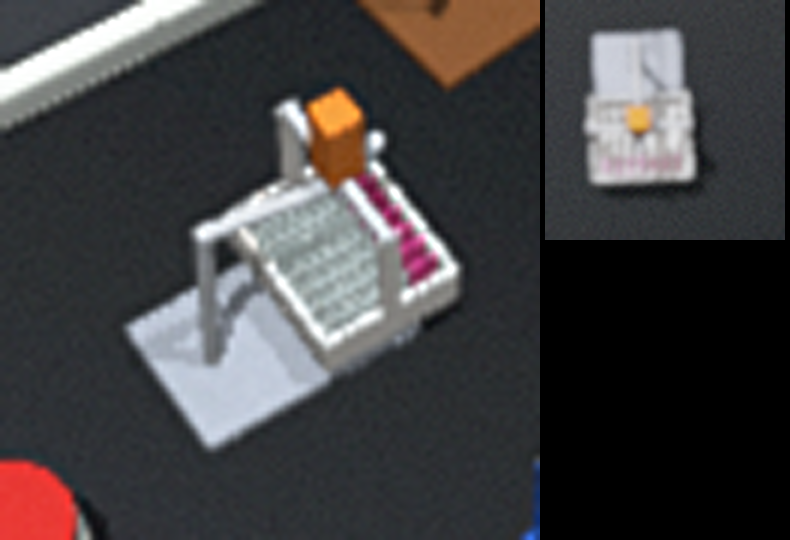

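The crop shows the white rack with magenta and clear slides. Its orange grip is at about (266,191) in the full picture, and it hangs from a grey stand whose post is on the far (+x) side. This is the right rack. Next I refine the grip, yaw and plate measurements.

```bash
cat >> h.py <<'E'
def ray(s,uv,z):
    f=384/2/np.tan(np.radians(s['fovy'])/2);E=np.array(s['extrinsics']);uv=np.atleast_2d(uv)
    d=np.c_[(uv[:,0]-s['cx'])/f,(uv[:,1]-s['cy'])/f,np.ones(len(uv))]@E[:3,:3];c=-E[:3,:3].T@E[:3,3]
    return (c+d*((z-c[2])/d[:,2])[:,None])[:,:2]
E
python3 - <<'E' 2>&1 | grep -v '^[AB]\|^ball\|^warmer'
from m import *
s=S['top'];rgb=s['color'].astype(int)
def pts(m):
    v,u=np.nonzero(m);return np.c_[u,v]
def rect(k,m,zz):
    q=ray(s,pts(m),zz).astype(np.float32);r=cv2.minAreaRect(q);print('#',k,len(q),np.array([*r[0],*r[1],r[2]]),'mean',q.mean(0))
og=box(225,155,265,205)&(rgb[...,0]-rgb[...,2]>70); rect('gripA',og,189)
print(rgb[180:186,240:252,0]-rgb[180:186,240:252,2])
w=box(285,145,385,215)&(V>180);n,l,st,_=cv2.connectedComponentsWithStats(w.astype(np.uint8));i=1+st[1:,4].argmax()
rect('warmer',l==i,40)
p=box(296,155,346,206)&(V<150);n,l,st,_=cv2.connectedComponentsWithStats(p.astype(np.uint8));i=1+st[1:,4].argmax();rect('plate',l==i,45);print('#',st[i])
b=box(228,155,262,174)&(V>130)&(V<230);rect('baseA',b,5)
# side edges of tray
t=box(225,176,268,202)&(V>120)
for v in range(177,200,3):
    u=np.nonzero(t[v])[0];print('#edge',ray(s,[[u.min(),v],[u.max(),v]],55).round(1).tolist())
E=S['scene'];r2=E['color'].astype(int);g=box(255,180,280,205)&(r2[...,0]-r2[...,2]>110)&(r2[...,0]>215)
print('#sceneTop',g.sum(),ray(E,pts(g),189).mean(0))
E
```

```text
# gripA 38 [530.2 137.5  21.2  21.    0.3] mean [530.8 138.3]
[[  5  29  76 126 147 148 144 111  56  17   5   3]
 [  4  35  83 129 151 150 146 114  62  17   3   2]
 [  4  34  84 129 145 150 150 124  67  18  -2  -2]
 [ -1  21  72 127 149 149 154 132  78  16  -6  -5]
 [ -1  11  50 107 143 150 152 121  61  13  -5  -6]
 [ -2   4  18  56 101 113  98  61  24   7   1   0]]
# warmer 1987 [ 559.1 -198.5  200.1  290.2    1.7] mean [ 561.  -226.2]
# plate 1620 [ 556.6 -149.   154.6  151.7    1.8] mean [ 556.2 -148.6]
# [ 301  160   42   41 1620]
# baseA 366 [616.3 143.1  59.   89.7   0.2] mean [614.8 142.6]
#edge [[564.6, 192.9], [564.9, 87.0]]
#edge [[553.2, 192.8], [553.5, 87.0]]
#edge [[541.8, 192.8], [542.1, 87.0]]
#edge [[530.4, 188.9], [530.7, 90.8]]
#edge [[519.0, 188.8], [519.3, 87.0]]
#edge [[507.7, 188.7], [508.0, 83.2]]
#edge [[496.3, 188.6], [496.6, 83.2]]
#edge [[485.0, 188.5], [485.3, 90.7]]
#sceneTop 37 [534.  137.5]
```

```bash
python3 -m crank '[{"dz":-0.05,"wz":0.1,"claw":1},{"dz":-0.04,"wz":0.1,"claw":1},{"claw":1}]'; cat > go.py <<'E'
import sys;from h import *
s=robot.state();R=s['tcp_rot'];t=np.array(list(map(float,sys.argv[1:4])))
print('pos',s['ee_pos'].round(1),'yaw',np.degrees(np.arctan2(R[1,0],R[0,0])).round(2),'tool delta',(R.T@(t-s['ee_pos'])).round(1),'zaxis',R[:,2].round(4),'t',s['t'])
E
python3 go.py 532 138 320
```

```text
pos [ 156.1 -630.4  232.3] yaw 13.91 tool delta [ 549.6 -655.7  -86.4] zaxis [-3.0e-04  1.9e-03 -1.0e+00] t 0.1invalid input
```

```bash
python3 -m crank '[{"wx":0,"wy":0,"wz":0.1,"dx":0,"dy":0,"dz":-0.05,"claw":1.0},{"wx":0,"wy":0,"wz":0.1,"dx":0,"dy":0,"dz":-0.04,"claw":1.0}]'; python3 go.py 532 138 320
```

```text
t: 0.35
ee_pos: [156.2, -630.7, 324.0]
tcp_rot: [[0.999, 0.039, -0.0], [0.039, -0.999, 0.001], [-0.0, -0.001, -1.0]]
ft_force: [0.5, -0.3, 1.0]
width: 0.999
grip_force: 0.0
pos [ 156.2 -630.7  324. ] yaw 2.26 tool delta [ 405.8 -753.2    4.8] zaxis [-2.0e-04  1.2e-03 -1.0e+00] t 0.35
```

```bash
python3 -m crank '[{"wx":0,"wy":0,"wz":0,"dx":0.025,"dy":-0.047,"dz":0,"claw":1},{"wx":0,"wy":0,"wz":0,"dx":0.025,"dy":-0.047,"dz":0,"claw":1},{"wx":0,"wy":0,"wz":0,"dx":0.025,"dy":-0.047,"dz":0,"claw":1},{"wx":0,"wy":0,"wz":0,"dx":0.025,"dy":-0.047,"dz":0,"claw":1},{"wx":0,"wy":0,"wz":0,"dx":0.025,"dy":-0.047,"dz":0,"claw":1},{"wx":0,"wy":0,"wz":0,"dx":0.025,"dy":-0.047,"dz":0,"claw":1},{"wx":0,"wy":0,"wz":0,"dx":0.025,"dy":-0.047,"dz":0,"claw":1},{"wx":0,"wy":0,"wz":0,"dx":0.025,"dy":-0.047,"dz":0,"claw":1}]'
python3 -m crank '[{"wx":0,"wy":0,"wz":0,"dx":0.025,"dy":-0.047,"dz":0,"claw":1},{"wx":0,"wy":0,"wz":0,"dx":0.025,"dy":-0.047,"dz":0,"claw":1},{"wx":0,"wy":0,"wz":0,"dx":0.025,"dy":-0.047,"dz":0,"claw":1},{"wx":0,"wy":0,"wz":0,"dx":0.025,"dy":-0.047,"dz":0,"claw":1},{"wx":0,"wy":0,"wz":0,"dx":0.025,"dy":-0.047,"dz":0,"claw":1},{"wx":0,"wy":0,"wz":0,"dx":0.025,"dy":-0.047,"dz":0,"claw":1},{"wx":0,"wy":0,"wz":0,"dx":0.025,"dy":-0.047,"dz":0,"claw":1},{"wx":0,"wy":0,"wz":0,"dx":0,"dy":0,"dz":0,"claw":1}]'; python3 go.py 532 138 170
```

```text
t: 1.35
ee_pos: [340.2, -245.0, 323.0]
tcp_rot: [[0.999, 0.042, -0.0], [0.042, -0.999, 0.0], [-0.0, -0.0, -1.0]]
ft_force: [0.9, -0.6, -0.4]
width: 1.005
grip_force: 0.0
t: 2.35
ee_pos: [501.0, 92.1, 322.4]
tcp_rot: [[0.999, 0.048, -0.002], [0.048, -0.999, 0.0], [-0.002, -0.0, -1.0]]
ft_force: [0.8, -0.7, -0.8]
width: 1.005
grip_force: 0.0
pos [501.   92.1 322.4] yaw 2.73 tool delta [ 33.5 -44.3 152.3] zaxis [-2.2e-03  2.0e-04 -1.0e+00] t 2.35
```

```bash
python3 -m crank '[{"wx":0,"wy":0,"wz":0,"dx":0.0335,"dy":-0.044,"dz":0,"claw":1},{"wx":0,"wy":0,"wz":0,"dx":0,"dy":0,"dz":0.05,"claw":1},{"wx":0,"wy":0,"wz":0,"dx":0,"dy":0,"dz":0.03,"claw":1},{"wx":0,"wy":0,"wz":0,"dx":0,"dy":0,"dz":0,"claw":1}]'; python3 go.py 532 138 170
python3 - <<'E'
from h import *
s=snap('scene');t=snap('top')
a=cv2.resize(s['color'][150:260,200:310,::-1],(390,390),interpolation=cv2.INTER_CUBIC)
b=cv2.resize(t['color'][140:220,205:285,::-1],(390,390),interpolation=cv2.INTER_CUBIC)
cv2.imwrite('pics/pre.png',np.hstack([a,b]))
E
```

```text
t: 2.85
ee_pos: [530.3, 133.8, 239.9]
tcp_rot: [[0.999, 0.042, -0.007], [0.042, -0.999, -0.001], [-0.007, 0.001, -1.0]]
ft_force: [-0.8, 0.4, 0.1]
width: 0.999
grip_force: 0.0
pos [530.3 133.8 239.9] yaw 2.41 tool delta [ 2.4 -4.2 69.9] zaxis [-0.0069 -0.0013 -1.    ] t 2.85
```

View pics/pre.png

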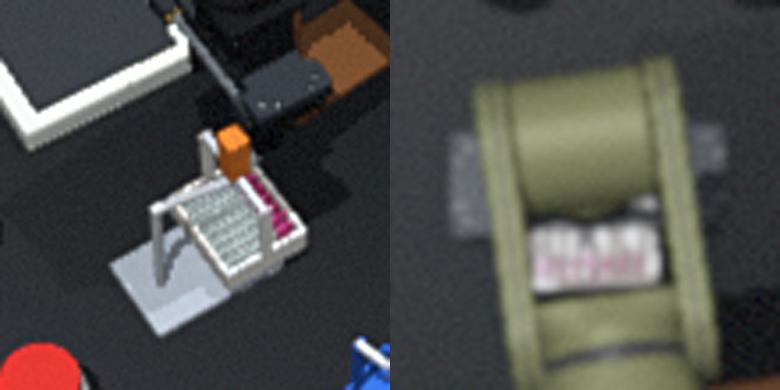

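Left, the scene view shows the grip at crop (233,150) with the gripper seemingly off to the upper right. Right, the top view is blocked by the arm. I'll project the TCP to check it.

```bash
cat >> h.py <<'E'
def proj(s,p):
    f=384/2/np.tan(np.radians(s['fovy'])/2);E=np.array(s['extrinsics']);q=E[:3,:3]@np.array(p)+E[:3,3]
    return (f*q[0]/q[2]+s['cx'],f*q[1]/q[2]+s['cy'])
E
python3 - <<'E'
from h import *
s=snap('scene')
for p in [(530,133,221),(530,133,240),(530,133,299),(532,138,189),(532,193,221),(532,78,221)]: print(p,np.round(proj(s,p)))
W=world(s)
for uv in [(270,174),(260,165),(255,159),(283,175),(265,188)]: print(uv,W[uv[1],uv[0]].round())
cv2.imwrite('pics/pre2.png',cv2.resize(s['color'][60:240,180:400,::-1],(733,600),interpolation=cv2.INTER_CUBIC))
E
```

```text
(530, 133, 221) [266. 181.]
(530, 133, 240) [266. 177.]
(530, 133, 299) [266. 165.]
(532, 138, 189) [266. 188.]
(532, 193, 221) [275. 196.]
(532, 78, 221) [256. 168.]
(270, 174) [553. 196. 347.]
(260, 165) [437. -71.   1.]
(255, 159) [540.  87. 281.]
(283, 175) [525. 217. 348.]
(265, 188) [534. 135. 187.]
```

View pics/pre2.png

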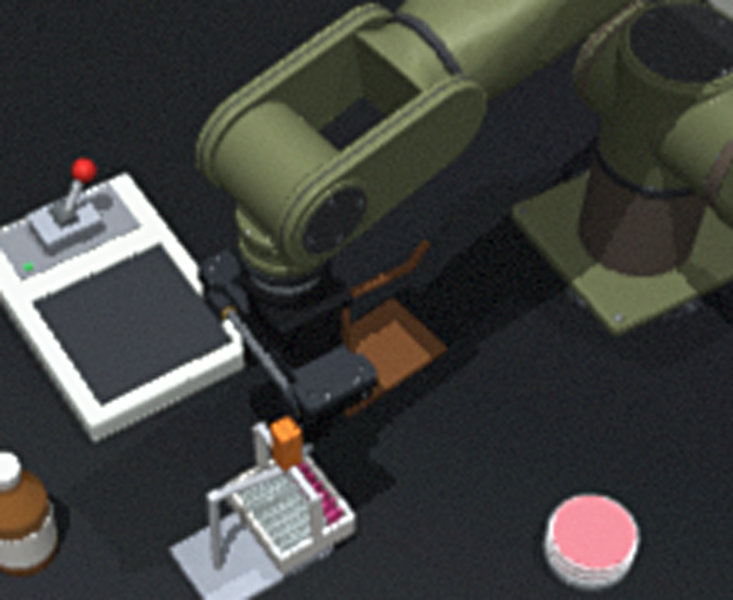

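The gripper body spans the grip in the image at crop (210-370, 260-410). The fingers look dark, so I'll find them in depth.

```bash
python3 - <<'E'
from h import *
np.set_printoptions(precision=0,suppress=True)
for n in('scene','top'):
    s=dict(np.load(f'/tmp/{n}.npz'));W=world(s);z=W[...,2]
    m=(abs(W[...,0]-532)<70)&(abs(W[...,1]-138)<120)
    for a in range(195,400,20):
        q=W[m&(z>a)&(z<a+20)]
        if len(q)>2: print(n,a,len(q),'x',np.percentile(q[:,0],[3,50,97]),'y',np.percentile(q[:,1],[3,25,50,75,97]))
E
```

```text
scene 215 18 x [518. 537. 544.] y [ 82.  86. 183. 184. 185.]
scene 235 42 x [521. 537. 545.] y [ 82.  84. 183. 187. 190.]
scene 255 16 x [521. 538. 546.] y [ 76.  83.  86. 188. 192.]
scene 275 6 x [536. 541. 543.] y [82. 82. 84. 85. 86.]
scene 295 67 x [497. 547. 569.] y [ 62. 114. 212. 214. 217.]
scene 315 218 x [505. 559. 569.] y [ 60.  85. 140. 198. 221.]
scene 335 584 x [500. 544. 566.] y [ 47.  94. 190. 209. 223.]
scene 355 120 x [507. 549. 558.] y [120. 149. 180. 182. 184.]
scene 375 77 x [508. 533. 553.] y [157. 180. 181. 182. 184.]
scene 395 331 x [498. 542. 567.] y [127. 158. 168. 177. 184.]
top 295 8 x [499. 501. 505.] y [ 63.  89.  98. 141. 168.]
top 315 48 x [491. 502. 505.] y [ 53. 103. 129. 159. 214.]
top 335 328 x [496. 525. 561.] y [ 45.  55.  96. 211. 221.]
top 395 33 x [492. 496. 505.] y [109. 127. 149. 161. 171.]
```

The fingers are at y≈84 and 184 and the tips at z≈221, which agrees with the state. Lower and grip.

```bash
python3 -m crank '[{"wx":0,"wy":0,"wz":0,"dx":0.002,"dy":-0.004,"dz":0.02,"claw":1},{"wx":0,"wy":0,"wz":0,"dx":0,"dy":0,"dz":0.025,"claw":1},{"wx":0,"wy":0,"wz":0,"dx":0,"dy":0,"dz":0.02,"claw":1},{"wx":0,"wy":0,"wz":0,"dx":0,"dy":0,"dz":0,"claw":1},{"wx":0,"wy":0,"wz":0,"dx":0,"dy":0,"dz":0,"claw":1}]'; python3 go.py 532 138 170
```

```text
t: 3.62
ee_pos: [534.6, 139.0, 179.1]
tcp_rot: [[0.999, 0.043, 0.001], [0.043, -0.999, 0.0], [0.001, -0.0, -1.0]]
ft_force: [-0.0, 0.3, -0.1]
width: 1.002
grip_force: 0.0
pos [534.6 139.  179.1] yaw 2.45 tool delta [-2.7  0.9  9.1] zaxis [ 1.1e-03  2.0e-04 -1.0e+00] t 3.625
```

```bash
python3 -m crank '[{"wx":0,"wy":0,"wz":0,"dx":-0.002,"dy":0.001,"dz":0.008,"claw":1},{"wx":0,"wy":0,"wz":0,"dx":0,"dy":0,"dz":0,"claw":0.4},{"wx":0,"wy":0,"wz":0,"dx":0,"dy":0,"dz":0,"claw":0.3},{"wx":0,"wy":0,"wz":0,"dx":0,"dy":0,"dz":0,"claw":0.25},{"wx":0,"wy":0,"wz":0,"dx":0,"dy":0,"dz":0,"claw":0.2},{"wx":0,"wy":0,"wz":0,"dx":0,"dy":0,"dz":0,"claw":0.1},{"wx":0,"wy":0,"wz":0,"dx":0,"dy":0,"dz":0,"claw":0.1},{"wx":0,"wy":0,"wz":0,"dx":0,"dy":0,"dz":0,"claw":0.0}]'
python3 -m crank '[{"wx":0,"wy":0,"wz":0,"dx":0,"dy":0,"dz":0,"claw":0},{"wx":0,"wy":0,"wz":0,"dx":0,"dy":0,"dz":0,"claw":0}]'; python3 go.py 532 138 205
```

```text
t: 4.62
ee_pos: [532.2, 137.9, 170.5]
tcp_rot: [[0.999, 0.043, 0.0], [0.043, -0.999, 0.0], [0.0, -0.0, -1.0]]
ft_force: [0.1, -0.4, -0.6]
width: 0.319
grip_force: 0.0
t: 4.88
ee_pos: [532.2, 137.8, 170.5]
tcp_rot: [[0.999, 0.043, -0.0], [0.043, -0.999, -0.0], [-0.0, 0.0, -1.0]]
ft_force: [-0.4, -0.9, -0.6]
width: 0.23
grip_force: 30.0
pos [532.2 137.8 170.5] yaw 2.45 tool delta [ -0.2  -0.2 -34.5] zaxis [-0.e+00 -2.e-04 -1.e+00] t 4.875
```

```bash
python3 -m crank '[{"wx":0,"wy":0,"wz":0,"dx":0,"dy":0,"dz":-0.006,"claw":0},{"wx":0,"wy":0,"wz":0,"dx":0,"dy":0,"dz":-0.01,"claw":0},{"wx":0,"wy":0,"wz":0,"dx":0,"dy":0,"dz":-0.01,"claw":0},{"wx":0,"wy":0,"wz":0,"dx":0,"dy":0,"dz":-0.008,"claw":0},{"wx":0,"wy":0,"wz":0,"dx":0,"dy":0,"dz":0,"claw":0},{"wx":0,"wy":0,"wz":0,"dx":0,"dy":0,"dz":0,"claw":0}]'; python3 go.py 470 135 205
```

```text
t: 5.62
ee_pos: [532.0, 137.8, 204.2]
tcp_rot: [[0.999, 0.043, -0.0], [0.043, -0.999, -0.0], [-0.0, 0.0, -1.0]]
ft_force: [-0.1, -0.1, -2.8]
width: 0.227
grip_force: 30.0
pos [532.  137.8 204.2] yaw 2.45 tool delta [-62.1   0.2  -0.7] zaxis [-4.e-04 -1.e-04 -1.e+00] t 5.625
```

Lifted 34 mm with 2.4 N of weight on the gripper. Next I draw it out along -x by 76 mm, then lift.

```bash
python3 -m crank '[{"wx":0,"wy":0,"wz":0,"dx":-0.008,"dy":0,"dz":0,"claw":0},{"wx":0,"wy":0,"wz":0,"dx":-0.014,"dy":0,"dz":0,"claw":0},{"wx":0,"wy":0,"wz":0,"dx":-0.016,"dy":0,"dz":0,"claw":0},{"wx":0,"wy":0,"wz":0,"dx":-0.016,"dy":0,"dz":0,"claw":0},{"wx":0,"wy":0,"wz":0,"dx":-0.014,"dy":0,"dz":0,"claw":0},{"wx":0,"wy":0,"wz":0,"dx":-0.008,"dy":0,"dz":0,"claw":0},{"wx":0,"wy":0,"wz":0,"dx":0,"dy":0,"dz":0,"claw":0},{"wx":0,"wy":0,"wz":0,"dx":0,"dy":0,"dz":0,"claw":0}]'
python3 -m crank '[{"wx":0,"wy":0,"wz":0,"dx":0,"dy":0,"dz":-0.01,"claw":0},{"wx":0,"wy":0,"wz":0,"dx":0,"dy":0,"dz":-0.02,"claw":0},{"wx":0,"wy":0,"wz":0,"dx":0,"dy":0,"dz":-0.025,"claw":0},{"wx":0,"wy":0,"wz":0,"dx":0,"dy":0,"dz":-0.025,"claw":0},{"wx":0,"wy":0,"wz":0,"dx":0,"dy":0,"dz":-0.02,"claw":0},{"wx":0,"wy":0,"wz":0,"dx":0,"dy":0,"dz":-0.01,"claw":0},{"wx":0,"wy":0,"wz":0,"dx":0,"dy":0,"dz":0,"claw":0}]'; python3 go.py 557 -149.5 310
```

```text
t: 6.62
ee_pos: [456.6, 134.6, 204.7]
tcp_rot: [[0.999, 0.043, 0.001], [0.043, -0.999, 0.0], [0.001, -0.0, -1.0]]
ft_force: [-0.5, 0.9, -3.7]
width: 0.233
grip_force: 30.0
t: 7.5
ee_pos: [456.6, 134.7, 315.4]
tcp_rot: [[0.999, 0.043, 0.001], [0.043, -0.999, 0.0], [0.001, -0.0, -1.0]]
ft_force: [0.6, -0.2, -2.8]
width: 0.23
grip_force: 30.0
pos [456.6 134.7 315.4] yaw 2.45 tool delta [ 88.1 288.2   5.4] zaxis [ 1.5e-03  3.0e-04 -1.0e+00] t 7.5
```

```bash
python3 -m crank '[{"wx":0,"wy":0,"wz":0,"dx":0.004,"dy":0.012,"dz":0,"claw":0},{"wx":0,"wy":0,"wz":0,"dx":0.008,"dy":0.026,"dz":0,"claw":0},{"wx":0,"wy":0,"wz":0,"dx":0.010,"dy":0.034,"dz":0,"claw":0},{"wx":0,"wy":0,"wz":0,"dx":0.011,"dy":0.036,"dz":0,"claw":0},{"wx":0,"wy":0,"wz":0,"dx":0.011,"dy":0.036,"dz":0,"claw":0},{"wx":0,"wy":0,"wz":0,"dx":0.011,"dy":0.036,"dz":0,"claw":0},{"wx":0,"wy":0,"wz":0,"dx":0.011,"dy":0.036,"dz":0,"claw":0},{"wx":0,"wy":0,"wz":0,"dx":0.010,"dy":0.034,"dz":0,"claw":0}]'
python3 -m crank '[{"wx":0,"wy":0,"wz":0,"dx":0.008,"dy":0.024,"dz":0,"claw":0},{"wx":0,"wy":0,"wz":0,"dx":0.004,"dy":0.014,"dz":0,"claw":0},{"wx":0,"wy":0,"wz":0,"dx":0,"dy":0,"dz":0,"claw":0},{"wx":0,"wy":0,"wz":0,"dx":0,"dy":0,"dz":0,"claw":0}]'; python3 go.py 557 -149.5 185
python3 - <<'E'
from h import *
s=snap('scene')
cv2.imwrite('pics/carry.png',cv2.resize(s['color'][60:240,130:350,::-1],(733,600),interpolation=cv2.INTER_CUBIC))
E
```

```text
t: 8.5
ee_pos: [542.6, -114.0, 312.8]
tcp_rot: [[0.999, 0.042, -0.003], [0.042, -0.999, 0.0], [-0.003, -0.001, -1.0]]
ft_force: [0.5, 0.6, -3.1]
width: 0.23
grip_force: 30.0
t: 9.0
ee_pos: [556.4, -148.6, 314.4]
tcp_rot: [[0.999, 0.044, -0.0], [0.044, -0.999, 0.001], [-0.0, -0.001, -1.0]]
ft_force: [-0.3, 0.6, -2.9]
width: 0.229
grip_force: 30.0
pos [ 556.4 -148.6  314.4] yaw 2.5 tool delta [  0.6   1.1 129.4] zaxis [-2.e-04  6.e-04 -1.e+00] t 9.0
```

View pics/carry.png

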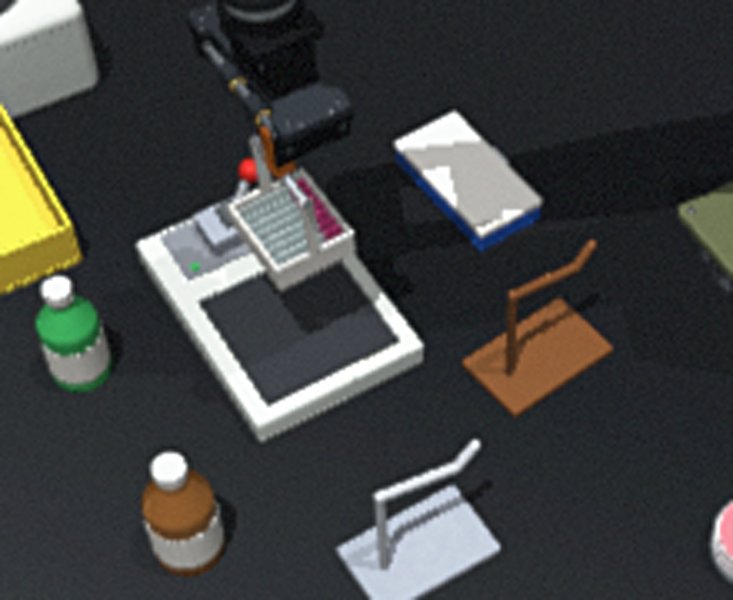

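Carry picture: the rack is upright in the gripper (crop 295,215) above the plate, the grey stand is empty (420,510), and the bystanders are in place. Lower it.

```bash
python3 -m crank '[{"wx":0,"wy":0,"wz":0,"dx":0.0005,"dy":0.001,"dz":0.015,"claw":0},{"wx":0,"wy":0,"wz":0,"dx":0,"dy":0,"dz":0.025,"claw":0},{"wx":0,"wy":0,"wz":0,"dx":0,"dy":0,"dz":0.03,"claw":0},{"wx":0,"wy":0,"wz":0,"dx":0,"dy":0,"dz":0.025,"claw":0},{"wx":0,"wy":0,"wz":0,"dx":0,"dy":0,"dz":0.015,"claw":0},{"wx":0,"wy":0,"wz":0,"dx":0,"dy":0,"dz":0.008,"claw":0},{"wx":0,"wy":0,"wz":0,"dx":0,"dy":0,"dz":0,"claw":0},{"wx":0,"wy":0,"wz":0,"dx":0,"dy":0,"dz":0,"claw":0}]'
python3 go.py 557 -149.5 185.5
```

```text
t: 10.05
ee_pos: [557.7, -150.5, 197.7]
tcp_rot: [[0.999, 0.043, 0.002], [0.043, -0.999, -0.001], [0.002, 0.001, -1.0]]
ft_force: [0.2, -1.7, -3.3]
width: 0.229
grip_force: 30.0
pos [ 557.7 -150.5  197.7] yaw 2.45 tool delta [-0.7 -1.1 12.2] zaxis [ 2.e-03 -7.e-04 -1.e+00] t 10.05
```

```bash
python3 -m crank '[{"wx":0,"wy":0,"wz":0,"dx":0,"dy":-0.001,"dz":0.004,"claw":0},{"wx":0,"wy":0,"wz":0,"dx":0,"dy":0,"dz":0.003,"claw":0},{"wx":0,"wy":0,"wz":0,"dx":0,"dy":0,"dz":0.002,"claw":0},{"wx":0,"wy":0,"wz":0,"dx":0,"dy":0,"dz":0,"claw":0},{"wx":0,"wy":0,"wz":0,"dx":0,"dy":0,"dz":0,"claw":0}]'
python3 -m crank '[{"wx":0,"wy":0,"wz":0,"dx":0,"dy":0,"dz":0.001,"claw":0},{"wx":0,"wy":0,"wz":0,"dx":0,"dy":0,"dz":0.001,"claw":0},{"wx":0,"wy":0,"wz":0,"dx":0,"dy":0,"dz":0,"claw":0}]'
```

```text
t: 10.68
ee_pos: [557.0, -149.3, 187.4]
tcp_rot: [[0.999, 0.043, 0.0], [0.043, -0.999, 0.0], [0.0, -0.0, -1.0]]
ft_force: [-0.6, -0.5, -3.5]
width: 0.226
grip_force: 30.0
t: 11.05
ee_pos: [557.2, -149.4, 187.1]
tcp_rot: [[0.999, 0.043, 0.0], [0.043, -0.999, -0.0], [0.0, 0.0, -1.0]]
ft_force: [-3.0, 1.4, 4.9]
width: 0.229
grip_force: 30.0
```

Contact made. Release and retreat upward.

```bash
python3 -m crank '[{"wx":0,"wy":0,"wz":0,"dx":0,"dy":0,"dz":-0.001,"claw":0},{"wx":0,"wy":0,"wz":0,"dx":0,"dy":0,"dz":0,"claw":0.4},{"wx":0,"wy":0,"wz":0,"dx":0,"dy":0,"dz":0,"claw":0.7},{"wx":0,"wy":0,"wz":0,"dx":0,"dy":0,"dz":0,"claw":0.7},{"wx":0,"wy":0,"wz":0,"dx":0,"dy":0,"dz":0,"claw":0.7},{"wx":0,"wy":0,"wz":0,"dx":0,"dy":0,"dz":0,"claw":0.7},{"wx":0,"wy":0,"wz":0,"dx":0,"dy":0,"dz":0,"claw":0.7}]'
python3 -m crank '[{"wx":0,"wy":0,"wz":0,"dx":0,"dy":0,"dz":-0.02,"claw":0.7},{"wx":0,"wy":0,"wz":0,"dx":0,"dy":0,"dz":-0.04,"claw":0.7},{"wx":0,"wy":0,"wz":0,"dx":0,"dy":0,"dz":-0.04,"claw":0.5},{"wx":0,"wy":0,"wz":0,"dx":0,"dy":0,"dz":-0.02,"claw":0.3},{"wx":0,"wy":0,"wz":0,"dx":0,"dy":0,"dz":0,"claw":0}]'; python3 go.py 465 -300 310
```

```text
t: 11.92
ee_pos: [557.0, -149.4, 186.4]
tcp_rot: [[0.999, 0.043, -0.0], [0.043, -0.999, 0.0], [-0.0, -0.0, -1.0]]
ft_force: [0.4, -0.3, 0.5]
width: 0.697
grip_force: 0.0
t: 12.55
ee_pos: [557.8, -149.6, 309.0]
tcp_rot: [[0.999, 0.043, 0.004], [0.043, -0.999, -0.001], [0.004, 0.002, -1.0]]
ft_force: [-0.2, -0.0, -0.8]
width: 0.44
grip_force: 0.0
pos [ 557.8 -149.6  309. ] yaw 2.45 tool delta [-99.1 146.3  -1.2] zaxis [ 0.004  -0.0015 -1.    ] t 12.55
```

```bash
python3 -m crank '[{"wx":0,"wy":0,"wz":0,"dx":-0.016,"dy":0.028,"dz":0,"claw":0},{"wx":0,"wy":0,"wz":0,"dx":-0.024,"dy":0.042,"dz":0,"claw":0},{"wx":0,"wy":0,"wz":0,"dx":-0.024,"dy":0.042,"dz":0,"claw":0},{"wx":0,"wy":0,"wz":0,"dx":-0.020,"dy":0.035,"dz":0,"claw":0},{"wx":0,"wy":0,"wz":0,"dx":0,"dy":0,"dz":0.02,"claw":0},{"wx":0,"wy":0,"wz":0,"dx":0,"dy":0,"dz":0.03,"claw":0},{"wx":0,"wy":0,"wz":0,"dx":0,"dy":0,"dz":0.03,"claw":0},{"wx":0,"wy":0,"wz":0,"dx":0,"dy":0,"dz":0,"claw":0}]'; python3 go.py 480 -300.5 124
python3 - <<'E'
from h import *
s=snap('scene');E=s['extrinsics']
r=s['color'].astype(int);W=world(s)
m=(r[...,0]-r[...,1]>60)&(abs(r[...,1]-r[...,2])<40);m[:,:185]=0;m[:95]=0;m[130:]=0;m[:,225:]=0
print('ball',m.sum(),W[m].mean(0).round(1))
cv2.imwrite('pics/placed.png',cv2.resize(s['color'][60:240,130:350,::-1],(733,600),interpolation=cv2.INTER_CUBIC))
E
```

```text
t: 13.55
ee_pos: [477.4, -297.3, 220.9]
tcp_rot: [[0.999, 0.044, -0.008], [0.044, -0.999, 0.006], [-0.007, -0.007, -1.0]]
ft_force: [-0.3, 0.3, -0.1]
width: 0.008
grip_force: 0.0
pos [ 477.4 -297.3  220.9] yaw 2.5 tool delta [ 3.1  4.  96.8] zaxis [-0.0076  0.0062 -1.    ] t 13.55
ball 39 [ 533.1 -300.1  124.6]
```

View pics/placed.png

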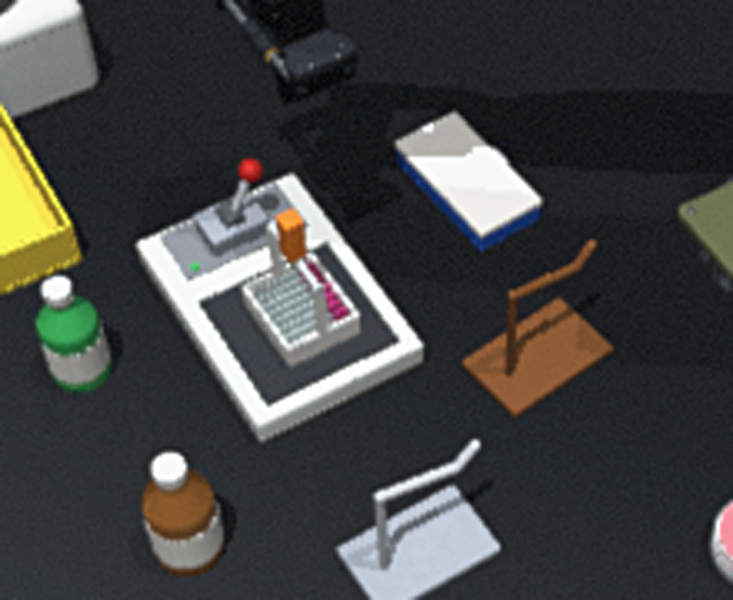

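The rack stands upright and centred on the plate (crop 300,310), the switch ball is at (250,170), and nothing else has moved. Lower behind the ball.

```bash
python3 -m crank '[{"wx":0,"wy":0,"wz":0,"dx":0,"dy":0.002,"dz":0.03,"claw":0},{"wx":0,"wy":0,"wz":0,"dx":0,"dy":0,"dz":0.035,"claw":0},{"wx":0,"wy":0,"wz":0,"dx":0,"dy":0,"dz":0.025,"claw":0},{"wx":0,"wy":0,"wz":0,"dx":0,"dy":0,"dz":0,"claw":0},{"wx":0,"wy":0,"wz":0,"dx":0,"dy":0,"dz":0,"claw":0}]'; python3 go.py 572 -301 122
```

```text
t: 14.22
ee_pos: [480.6, -302.3, 138.4]
tcp_rot: [[0.999, 0.043, 0.002], [0.043, -0.999, -0.002], [0.002, 0.002, -1.0]]
ft_force: [-0.2, -0.7, 0.7]
width: 0.003
grip_force: 0.0
pos [ 480.6 -302.3  138.4] yaw 2.47 tool delta [91.4  2.7 16.6] zaxis [ 0.0023 -0.0016 -1.    ] t 14.225
```

```bash
python3 -m crank '[{"wx":0,"wy":0,"wz":0,"dx":0,"dy":0,"dz":0.016,"claw":0},{"wx":0,"wy":0,"wz":0,"dx":0.012,"dy":0,"dz":0,"claw":0},{"wx":0,"wy":0,"wz":0,"dx":0.010,"dy":0.001,"dz":0,"claw":0},{"wx":0,"wy":0,"wz":0,"dx":0.010,"dy":0,"dz":0,"claw":0},{"wx":0,"wy":0,"wz":0,"dx":0.010,"dy":0.001,"dz":0,"claw":0},{"wx":0,"wy":0,"wz":0,"dx":0.010,"dy":0,"dz":0,"claw":0},{"wx":0,"wy":0,"wz":0,"dx":0,"dy":0,"dz":0,"claw":0}]'
python3 -m crank '[{"wx":0,"wy":0,"wz":0,"dx":0.010,"dy":0.001,"dz":0,"claw":0},{"wx":0,"wy":0,"wz":0,"dx":0.010,"dy":0,"dz":0,"claw":0},{"wx":0,"wy":0,"wz":0,"dx":0.008,"dy":0,"dz":0,"claw":0},{"wx":0,"wy":0,"wz":0,"dx":0.005,"dy":0,"dz":0,"claw":0},{"wx":0,"wy":0,"wz":0,"dx":0,"dy":0,"dz":0,"claw":0},{"wx":0,"wy":0,"wz":0,"dx":0,"dy":0,"dz":0,"claw":0}]'; python3 go.py 572 -301 122
```

```text
t: 15.1
ee_pos: [532.5, -301.5, 120.4]
tcp_rot: [[0.999, 0.043, 0.001], [0.043, -0.999, -0.0], [0.001, 0.0, -1.0]]
ft_force: [0.7, 0.5, -0.5]
width: 0.007
grip_force: 0.0
t: 15.85
ee_pos: [564.7, -301.1, 120.5]
tcp_rot: [[0.999, 0.043, 0.001], [0.043, -0.999, -0.0], [0.001, 0.0, -1.0]]
ft_force: [0.3, -0.3, -0.1]
width: 0.005
grip_force: 0.0
pos [ 564.7 -301.1  120.5] yaw 2.45 tool delta [ 7.3  0.2 -1.5] zaxis [ 6.e-04 -0.e+00 -1.e+00] t 15.85
```

```bash
cat > ball.py <<'E'
from h import *
s=snap('scene');W=world(s);r=s['color'].astype(int)
m=(r[...,0]-r[...,1]>60)&(abs(r[...,1]-r[...,2])<40);m[:,:170]=0;m[:90]=0;m[135:]=0;m[:,225:]=0
print('ball',m.sum(),W[m].mean(0).round(1),np.nonzero(m)[1].mean(),np.nonzero(m)[0].mean())
E
python3 ball.py; python3 -m crank '[{"wx":0,"wy":0,"wz":0,"dx":0.004,"dy":0,"dz":0,"claw":0},{"wx":0,"wy":0,"wz":0,"dx":0.003,"dy":0,"dz":0,"claw":0},{"wx":0,"wy":0,"wz":0,"dx":0,"dy":0,"dz":0,"claw":0},{"wx":0,"wy":0,"wz":0,"dx":0,"dy":0,"dz":0,"claw":0}]';python3 ball.py
```

```text
ball 40 [ 591.7 -298.4  125.7] 190.1 116.625
t: 16.4
ee_pos: [569.7, -300.8, 120.0]
tcp_rot: [[0.999, 0.043, -0.005], [0.043, -0.999, 0.001], [-0.005, -0.001, -1.0]]
ft_force: [-7.1, 0.2, 2.2]
width: 0.005
grip_force: 3.6
ball 43 [ 594.2 -297.5  123.4] 189.72093023255815 117.51162790697674
```

```bash
python3 -m crank '[{"wx":0,"wy":0,"wz":0,"dx":0.002,"dy":0,"dz":0,"claw":0},{"wx":0,"wy":0,"wz":0,"dx":0,"dy":0,"dz":0,"claw":0},{"wx":0,"wy":0,"wz":0,"dx":0,"dy":0,"dz":0,"claw":0}]';python3 -m crank '[{"wx":0,"wy":0,"wz":0,"dx":0.001,"dy":0,"dz":0,"claw":0},{"wx":0,"wy":0,"wz":0,"dx":0,"dy":0,"dz":0,"claw":0},{"wx":0,"wy":0,"wz":0,"dx":0,"dy":0,"dz":0,"claw":0}]';python3 ball.py
```

```text
t: 16.82
ee_pos: [570.2, -300.8, 119.9]
tcp_rot: [[0.999, 0.043, -0.009], [0.043, -0.999, 0.001], [-0.009, -0.002, -1.0]]
ft_force: [-11.9, -0.2, 4.8]
width: 0.005
grip_force: 6.4
t: 17.2
ee_pos: [570.4, -300.7, 119.8]
tcp_rot: [[0.999, 0.043, -0.011], [0.043, -0.999, 0.002], [-0.011, -0.002, -1.0]]
ft_force: [-14.5, 0.0, 5.3]
width: 0.005
grip_force: 7.8
ball 42 [ 594.2 -297.7  122.7] 189.71428571428572 117.5952380952381
```

The lever is at its hard stop: the force rises and the TCP holds. Back off along -x, rise, and check.

```bash
python3 -m crank '[{"wx":0,"wy":0,"wz":0,"dx":-0.015,"dy":0,"dz":0,"claw":0},{"wx":0,"wy":0,"wz":0,"dx":-0.03,"dy":0,"dz":0,"claw":0},{"wx":0,"wy":0,"wz":0,"dx":-0.03,"dy":0,"dz":0,"claw":0},{"wx":0,"wy":0,"wz":0,"dx":-0.02,"dy":0.01,"dz":-0.03,"claw":0},{"wx":0,"wy":0,"wz":0,"dx":0,"dy":0.02,"dz":-0.05,"claw":0},{"wx":0,"wy":0,"wz":0,"dx":0,"dy":0.02,"dz":-0.05,"claw":0},{"wx":0,"wy":0,"wz":0,"dx":0,"dy":0,"dz":0,"claw":0},{"wx":0,"wy":0,"wz":0,"dx":0,"dy":0,"dz":0,"claw":0}]'
python3 ball.py; python3 - <<'E'
from h import *
s=dict(np.load('/tmp/scene.npz'));cv2.imwrite('pics/end.png',s['color'][:,:,::-1])
E
```

```text
t: 18.25
ee_pos: [481.7, -354.6, 250.2]
tcp_rot: [[0.999, 0.043, 0.001], [0.043, -0.999, 0.0], [0.001, -0.0, -1.0]]
ft_force: [-0.1, 0.0, -1.1]
width: 0.006
grip_force: 0.0
ball 46 [ 593.  -294.1  123.7] 190.43478260869566 117.97826086956522
```

View pics/end.png

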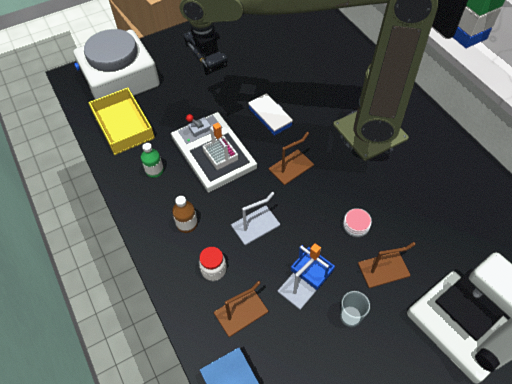

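The rack is upright on the plate (220,150), the lever is over to +x (190,118), the blue rack is still hanging (313,267), and the arm is clear.

```bash
python3 -c "
from bench import robot
print(robot.finish_job())"
```

```text
the job is handed in; nothing more can be done
None
```

The white rack stands upright and released in the middle of the heating plate, the switch lever is pushed to its stop on the far side, and the job is handed in at about 18 s with nothing else visibly disturbed.

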